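Make up the screw-fixing kit and the planing kit

TASK

Make up two kits in the trays from the stock lying between them. Orange tray: lay the short blue screwdriver in the long bay, stand the box of screws flat in the wide bay, and lay the roll of blue tape flat and centred on top of the box. Green tray: set the block plane, sole down, in the long bay and the sanding block flat in the wide bay; leave the yellow screwdriver, the tan tape roll and the spanner where they lie.

Things in the scene. Friction and masses are not known exactly. Their poses are not given: they have to be found in the camera images.
- orange_tray: Orange plastic kit tray, fixed to the bench, 154 (x) x 188 (y) x 18 mm; origin: centre of its underside, z up. Floor 10 mm, all walls and dividers 18 mm above the bench. Long bay 52 (x) x 180 (y) mm inside, centre x -47, y 0 mm. Wide bay 86 (x) x 116 (y) mm, centre x 30, y 32 mm. The pocket beside it, 86 x 60 mm, stays empty. Left or right of the stock, turned up to 0.3 rad.
- green_tray: Green plastic kit tray, fixed to the bench, 172 (x) x 188 (y) x 18 mm; origin: centre of its underside, z up. Floor 10 mm, all walls and dividers 18 mm above the bench. Long bay 69 (x) x 180 (y) mm inside, centre x -47.5, y 0 mm. Wide bay 87 (x) x 135 (y) mm, centre x 38.5, y 22.5 mm. The pocket beside it, 87 x 41 mm, stays empty. Left or right of the stock, turned up to 0.3 rad.
- short_driver: Short screwdriver with a fluted blue handle, 28 x 155 (y) x 27 mm, 0.09 kg, lying along its y axis. Origin at the centre of its underside, z up as it lies at the start. The handle (28 mm thick, grasp it across x) runs from y = -20 to +78 mm, the thin steel blade from there to y = -77 mm; grip it near y = +25 mm.
- screw_box: Closed cardboard box of screws, blue lid on a tan base, 61 (x) x 91 (y) x 46 (z) mm, about 0.5 kg, standing flat. Origin at the centre of its underside, z up; grasp across x (60 mm).
- blue_tape: Roll of blue insulating tape lying flat, 66 mm across, 19 mm high, hole in the middle, 0.06 kg. Origin at the centre of its underside, z up along the roll's axis; grasp it across its outside from any side.
- block_plane: Small grey steel block plane with a brass front knob, standing on its sole, 45 (x) x 155 (y) x 42 (z) mm, about 0.5 kg. Origin at the centre of its underside, z up, y along the sole; the straight sides (45 mm apart, 28 mm high) can be grasped across x near the origin.
- sanding_block: Brown cork sanding block, 63 (x) x 110 (y) x 31 (z) mm, 0.06 kg, lying flat. Origin at the centre of its underside, z up; grasp across x (60 mm).
- yellow_driver: Long screwdriver with a yellow handle, 28 x 235 (y) x 27 mm, lying behind the left tray; not part of a kit. Origin at the centre of its underside.
- tan_tape: Wide roll of tan masking tape lying flat, 104 mm across, 25 mm high, behind the right tray; not part of a kit. Origin at the centre of its underside.
- spanner: Steel spanner, 23 x 143 (y) x 9 mm, lying among the stock; not part of a kit. Origin at the centre of its underside.
There are look-alikes about, which are no part of the job. Of the things that look like the screw_box, the larger one is meant.

How it is judged:
At the end, for the whole second after the job is handed in: Driver, box, plane and sanding block lie flat on the floors of their bays, within 15 mm of the bay centre each way (driver 24 mm across) and 0.35 rad of the tray's length, either way round; the blue tape lies flat on the box within 15 mm of its centre; all at rest (x of short_driver in the frame of orange_tray between -0.071 and -0.023 m and y of short_driver in the frame of orange_tray between -0.015 and 0.015 m and z of short_driver in the frame of orange_tray between 0.004 and 0.04 m and angle between the y axis of each of short_driver, screw_box and the y axis of orange_tray, either way round below 0.35 rad and linear speed of each of short_driver, screw_box, blue_tape, block_plane, sanding_block below 0.02 m/s and angular speed of each of short_driver, screw_box, blue_tape, block_plane, sanding_block below 0.2 rad/s and angle between short_driver's own y axis and vertical between 1.4508 and 1.6908 rad and x of screw_box in the frame of orange_tray between 0.015 and 0.045 m and y of screw_box in the frame of orange_tray between 0.017 and 0.047 m and z of screw_box in the frame of orange_tray between 0.007 and 0.014 m and angle between each of screw_box, blue_tape, block_plane, sanding_block's own z axis and vertical below 0.1 rad and horizontal distance between blue_tape and screw_box below 0.015 m and z of blue_tape in the frame of screw_box between 0.042 and 0.051 m and x of block_plane in the frame of green_tray between -0.0625 and -0.0325 m and y of block_plane in the frame of green_tray between -0.015 and 0.015 m and z of block_plane in the frame of green_tray between 0.007 and 0.014 m and angle between the y axis of each of block_plane, sanding_block and the y axis of green_tray, either way round below 0.35 rad and x of sanding_block in the frame of green_tray between 0.0235 and 0.0535 m and y of sanding_block in the frame of green_tray between 0.0075 and 0.0375 m and z of sanding_block in the frame of green_tray between 0.007 and 0.014 m); the robot touches nothing.
It fails at once if the yellow screwdriver is moved more than 30 mm (distance of yellow_driver from where it was at the start of the episode above 0.03 m).
It fails at once if the tan tape roll is moved more than 30 mm (distance of tan_tape from where it was at the start of the episode above 0.03 m).
It fails at once if the spanner is moved more than 30 mm (distance of spanner from where it was at the start of the episode above 0.03 m).
It also fails if it takes over 128 s, if anything falls off the work surface, if the arm or the gripper's body presses on something with over 40 N, if the wrist force passes 120 N, or if a joint passes its speed limit or range.

ROBOT

A 7-joint arm with a two-finger parallel gripper is mounted at the origin on a cart in front of the work surface, level with it; the furniture and walls round the work are solid. World frame = base frame: x ahead of the robot, y to its left, z up, the work surface at z = 0. Lengths are in m, angles in rad, forces in N, time in s.
With the tool pointing down it reaches from about 0.4 to 0.85 m from the base axis. Payload 4.4 kg.
Tool frame: the origin (TCP) lies on the centre line of the jaws, within the pads' length; the fingertips stand 17 mm ahead of it and the grasp point (between the pads) lies 2 mm behind it; z points along the fingers, y is the line along which they close (so a half turn about z gives the same grasp; the last joint's range is limited). The gripper opens to 94 mm and grips with 3 to 60 N. Pads are 16 mm wide; open, the fingers measure 119 mm over their backs; the gripper's body (75 mm by 177 mm) begins 78 mm behind the grasp point.
Start: joints at [1.19, 0.628, 0.038, 1.517, -0.027, 0.996, -0.02], TCP at [0.201, -0.618, 0.222] pointing down, gripper open.
Joint ranges: [-3.06, 3.06], [-0.37, 2.12], [-1.25, 1.32], [0.18, 2.47], [-1.1, 4.24], [0.23, 1.98], [-2.94, 2.94]. Speed limits (rad/s): [2.57, 2.57, 3.14, 3.14, 3.14, 3.14, 3.14].

INTERFACE

Orientations are given as a 3x3 rotation matrix whose columns are the frame's x, y, z axes.
In Python, from cell import observe, imaging, r gives the robot as it stands.
- The arm moves only by the tool jog_arm, called after "Emit:" in YAML: its name, and indented under it one key for each argument. Schema: {"type":"object","properties":{"offsets":{"type":"array","items":{"type":"object","properties":{"trans":{"type":"array","items":{"type":"number"},"minItems":3,"maxItems":3},"rot":{"type":"array","items":{"type":"number"},"minItems":3,"maxItems":3}},"additionalProperties":false},"minItems":1,"maxItems":10},"aperture":{"type":"number"},"grip_force":{"type":"number"},"only":{"type":"string"},"quiet":{"type":"boolean"},"lines":{"type":"string"}},"required":["offsets"],"additionalProperties":false}. offsets is a list of rows, 1 to 10 of them, each an object with the fields trans (a list: dx, dy, dz in parts of the range, where 1.0 means 0.8 m), rot (a list: a rotation vector rx, ry, rz in a scale on which 1.0 is 2 pi rad); a field left out counts as zero; each row is the pose to reach, as a shift and turn from the pose commanded when the call began, along the tool's axes at that moment; what a row does not reach only later rows make up. A row lasts 1/8 s, in which the tool goes at most 0.0625 m and 0.188 rad, less where a joint would pass 70% of its speed; a pose out of reach is approached as far as the arm can. aperture is the finger opening in m, set as the call begins (left out keeps the last). The fingers move at their own pace and stop on an object; grip_force is the grip in N (left out, the last holds). Time passes only in rows, so rows that do not move let the fingers close. The tool returns the time, the measured TCP pose, the force, the opening and the grip force at its end. only (a regular expression) keeps the lines of the reply that match it, lines (a string "A,B") keeps lines A to B, and quiet returns only ok. Input that does not fit is refused with a message, and nothing moves.
- observe(): the state, without advancing time (a new reading comes with each control period).
- imaging.snapshot(name): name is "side" or "top" or "wrist"; returns a dict with "color" (480x640x3 uint8, red, green, blue), "mtx" (3x3 intrinsics, pixels), "R" (3x3) and "t" (3): a world point X has camera coordinates R X + t; the wrist camera has in their place "mount" (4x4, takes a point from camera to tool coordinates, whose origin is the TCP and whose axes are the flange's). Camera axes: x right, y down, z forward; pixel columns grow to the right and rows downward; lengths in m; the calibration is good to about 2 mm. The wrist camera is an equidistant fisheye: a pixel r from the principal point sees the ray r / f radians off the axis. A picture is of the moment at which its call begins: read the wrist's pose just before it. There is no depth.
- r.job_done(): hands the job in; it is judged then, once.
Trained networks look in the newest picture that a camera, given by its name, has taken for a name from the list of things; names that differ only in an ending like _2 or _b are one class to them, and where a whole thing is asked for, a point or a joint stands for the part that bears it (a point fixed in the world has none). Each returns a list of dicts, best first, with "p" (0 to 1); they miss things now and then, are a little off and sometimes report something else, mostly with a low value. They report only what shows in the picture. A call takes as long as a camera call. They do not tell look-alikes from the thing itself.
- imaging.search_frame(camera, query): "bbox" ([left, top, right, bottom] in pixels, round what is visible of it).
The state is a dict: "time_s": time; "qpos": joint angles; "joint_vel": joint speeds; "joint_torque": joint torques, N m; "ee_pos": TCP position; "tool_rot": TCP orientation; "contact_force": force on the tool from outside, world axes, zero at the start; "moment": the same for the moment, N m; "width": finger opening in m; "grasp_force": force on a finger pad.
Only numpy, scipy, OpenCV 4.12 (cv2) and the standard library are available. Lean on these libraries where they do the work, as an engineer would, in place of code of your own. Each camera call takes 0.05 s, during which the arm holds its last target. There are 200 camera calls.

## Working session

There is one attempt and no reset: what is moved stays moved. The work goes in short steps, Python scripts to look and compute and a tool call to move; the robot and the scene stay as the last step left them, time stands still between calls to the robot, and variables do not carry over. Pictures are saved under pics/ and viewed, at most 17 in all, crops included, and the job is handed in when it is done.

```bash
ls; mkdir -p pics; python3 - <<'E'
from cell import observe, imaging, r
import cv2,numpy as np
s=observe();print(s['time_s'],s['ee_pos'],s['tool_rot'],s['width'])
for c in ['top','side']:
    d=imaging.snapshot(c);cv2.imwrite(f'pics/{c}0.png',d['color'][:,:,::-1])
    print(c,d['mtx'],d['R'],d['t'])
    for q in 'orange_tray green_tray short_driver screw_box blue_tape block_plane sanding_block yellow_driver tan_tape spanner'.split():
        print(q,[(np.round(x['bbox']).tolist(),round(x['p'],2)) for x in imaging.search_frame(c,q)][:4])
E
```

```text
pics
0.0 [ 0.20109437 -0.61746136  0.22157815] [[ 9.50842200e-01  3.09675181e-01 -6.27157135e-04]
 [ 3.09675809e-01 -9.50840642e-01  1.72264587e-03]
 [-6.28658208e-05 -1.83217978e-03 -9.99998320e-01]] 0.09385098803509298
top [[480.09917083   0.         318.68939525]
 [  0.         480.09917083 239.873334  ]
 [  0.           0.           1.        ]] [[ 0.00501443 -0.99976399  0.02113802]
 [-0.99724735 -0.00656334 -0.07385558]
 [ 0.07397688 -0.02070949 -0.9970449 ]] [0.00398927 0.57491295 0.96465701]
orange_tray [([400.0, 234.0, 508.0, 329.0], 0.64), ([102.0, 248.0, 200.0, 330.0], 0.63), ([353.0, 258.0, 381.0, 332.0], 0.61)]
green_tray [([399.0, 231.0, 508.0, 332.0], 0.68)]
short_driver [([351.0, 170.0, 369.0, 241.0], 0.6)]
screw_box [([401.0, 178.0, 432.0, 213.0], 0.76), ([285.0, 266.0, 322.0, 313.0], 0.63), ([460.0, 156.0, 510.0, 207.0], 0.37)]
blue_tape [([226.0, 197.0, 258.0, 230.0], 0.79)]
block_plane [([355.0, 260.0, 382.0, 337.0], 0.75)]
sanding_block [([278.0, 181.0, 319.0, 242.0], 0.56), ([224.0, 195.0, 259.0, 231.0], 0.27), ([354.0, 258.0, 382.0, 335.0], 0.26)]
yellow_driver
[... 250 characters left out ...]
     ]] [[-0.99949828  0.03150454  0.00326396]
 [ 0.01529416  0.5703036  -0.8212916 ]
 [-0.02773587 -0.82082962 -0.5704993 ]] [0.56292064 0.03228025 1.73837117]
orange_tray [([370.0, 313.0, 392.0, 323.0], 0.7)]
green_tray [([312.0, 186.0, 380.0, 228.0], 0.61)]
short_driver [([271.0, 237.0, 299.0, 246.0], 0.9), ([340.0, 296.0, 393.0, 304.0], 0.67)]
screw_box [([341.0, 247.0, 381.0, 274.0], 0.89), ([274.0, 207.0, 297.0, 227.0], 0.67)]
blue_tape [([288.0, 288.0, 311.0, 311.0], 0.7)]
block_plane [([327.0, 228.0, 387.0, 250.0], 0.64)]
sanding_block [([277.0, 254.0, 320.0, 284.0], 0.93)]
yellow_driver []
tan_tape [([260.0, 184.0, 292.0, 208.0], 0.63)]
spanner [([339.0, 294.0, 392.0, 305.0], 0.78)]
```

```bash
python3 - <<'E'
import cv2
a=cv2.imread('pics/top0.png');cv2.imwrite('pics/top0c.png',cv2.resize(a[140:350,80:530],(800,373),interpolation=cv2.INTER_CUBIC))
E
```

```text
(no output)
```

View pics/top0.png

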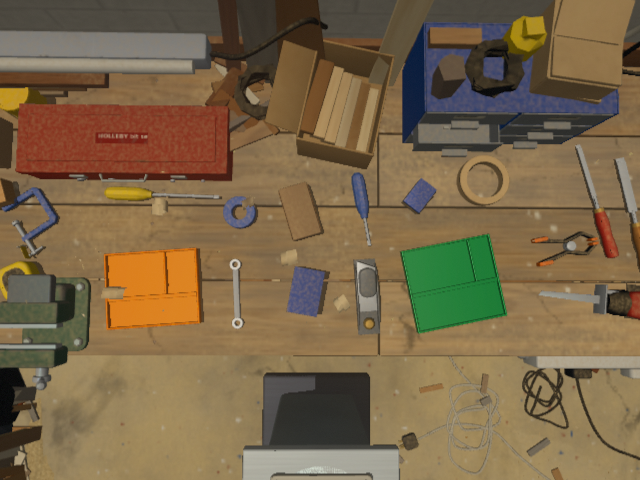

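View pics/top0c.png

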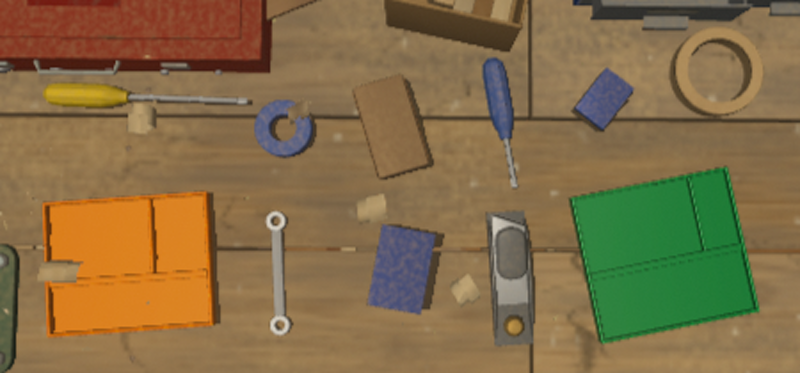

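View pics/side0.png

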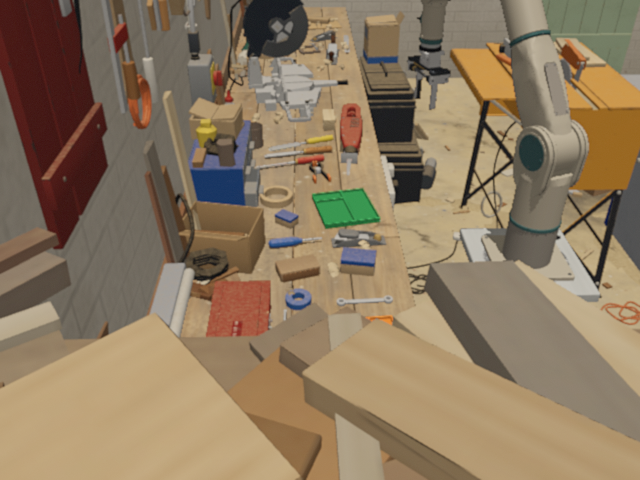

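The pictures show two blue-lidded boxes, at top px (303,290), about 37x47 px, and (420,195), about 31x35 px. The one at (303,290) is larger, so it is the screw_box, as the crop confirms. The orange tray is at (152,288) with its pocket at upper right, and the green tray is at (453,283). The blue tape is at (240,212), driver (361,207), plane (368,297) and sanding block (299,211). Next I'll measure by fitting silhouettes.

```bash
cat > lib.py <<'E'
from cell import observe, imaging, r
import cv2,numpy as np
from scipy.optimize import minimize
def box(x0,x1,y0,y1,z0,z1): return np.array([[x,y,z] for x in(x0,x1) for y in(y0,y1) for z in(z0,z1)])/1e3
def cyl(rad,h): a=np.linspace(0,2*np.pi,40); return np.concatenate([np.c_[rad*np.cos(a),rad*np.sin(a),0*a+z] for z in(0,h)])/1e3
M={'orange_tray':[box(-77,77,-94,94,0,18)],'green_tray':[box(-86,86,-94,94,0,18)],
'short_driver':[box(-12,12,-20,78,8,19),box(-4,4,-77,-20,10,17)],'screw_box':[box(-30.5,30.5,-45.5,45.5,0,46)],
'blue_tape':[cyl(33,19)],'block_plane':[box(-22.5,22.5,-77.5,77.5,0,28)],'sanding_block':[box(-31.5,31.5,-55,55,0,31)]}
def shot(cam,save=None):
    s=observe();d=imaging.snapshot(cam);d['cam']=cam
    if cam=='wrist':
        T=np.eye(4);T[:3,:3]=s['tool_rot'];T[:3,3]=s['ee_pos'];W=np.linalg.inv(T@d['mount']);d['R'],d['t']=W[:3,:3],W[:3,3]
    if save: cv2.imwrite(f'pics/{save}.png',d['color'][:,:,::-1])
    return d
def proj(d,P):
    c=P@d['R'].T+d['t'];K=d['mtx']
    if d['cam']=='wrist':
        rho=np.hypot(c[:,0],c[:,1])+1e-9;th=np.arctan2(rho,c[:,2]);u=c[:,:2]/rho[:,None]*th[:,None]
    else: u=c[:,:2]/c[:,2:]
    return u*[K[0,0],K[1,1]]+K[:2,2]
def ray(d,uv,z):
    K=d['mtx'];u=(np.array(uv)-K[:2,2])/[K[0,0],K[1,1]]
    if d['cam']=='wrist': th=np.hypot(*u)+1e-9;c=np.r_[u/th*np.sin(th),np.cos(th)]
    else: c=np.r_[u,1]
    w=d['R'].T@c;o=-d['R'].T@d['t'];return o+w*(z-o[2])/w[2]
def pts(p,P): c,s=np.cos(p[2]),np.sin(p[2]);return np.c_[c*P[:,0]-s*P[:,1]+p[0],s*P[:,0]+c*P[:,1]+p[1],P[:,2]+(p[3] if len(p)>3 else 0)]
def sil(d,name,p,sh,S=4):
    m=np.zeros(sh,np.uint8)
    for P in M[name]: cv2.fillConvexPoly(m,cv2.convexHull(np.round((proj(d,pts(p,P))*S)).astype(np.int32)),1)
    return m
def color_mask(d,name,bb,pad=6):
    im=np.ascontiguousarray(d['color'][:,:,::-1]);l,t,r_,b=[int(v) for v in bb];m=np.full(im.shape[:2],cv2.GC_BGD,np.uint8)
    l,t=max(l-pad,0),max(t-pad,0);r_+=pad;b+=pad;h=cv2.cvtColor(im,cv2.COLOR_BGR2HSV)
    rg={'orange_tray':((5,190,90),(17,255,255)),'green_tray':((50,120,30),(85,255,255))}
    rg=rg.get(name) or (((100,70,30),(135,255,255)) if name in('short_driver','screw_box','blue_tape') else None)
    if rg: o=np.zeros_like(m);o[t:b,l:r_]=cv2.inRange(h,*rg)[t:b,l:r_]>0;return o
    cv2.grabCut(im,m,(l,t,r_-l,b-t),np.zeros((1,65)),np.zeros((1,65)),6,cv2.GC_INIT_WITH_RECT);return ((m&1)>0).astype(np.uint8)
def fit(d,name,bb,z=0,yaws=None,flip=False,mask=None):
    m=color_mask(d,name,bb) if mask is None else mask;m4=cv2.resize(m,None,fx=4,fy=4,interpolation=cv2.INTER_LINEAR)
    c=ray(d,[(bb[0]+bb[2])/2,(bb[1]+bb[3])/2],z+.015);best=None
    def f(v):
        q=[v[0],v[1],v[2],z];s=sil(d,name,q,m4.shape);return -(s&m4).sum()/max((s|m4).sum(),1)
    for y in (yaws if yaws is not None else np.arange(-1.5,1.6,.3)):
        o=minimize(f,[c[0],c[1],y],method='Nelder-Mead',options=dict(initial_simplex=np.array([c[0],c[1],y])+np.array([[0,0,0],[.015,0,0],[0,.015,0],[0,0,.2]]),xatol=2e-4,fatol=1e-4))
        if best is None or o.fun<best.fun: best=o
    return np.round(best.x,4),round(-best.fun,3)
def goto(x,y,z,yaw=None):
    """deltas in tool axes to TCP target; yaw = world direction of jaw (tool y), mod pi; tool kept pointing down"""
    s=observe();R=np.array(s['tool_rot']);d=R.T@(np.array([x,y,z])-s['ee_pos'])
    a=np.arctan2(R[1,1],R[0,1]);a2=a if yaw is None else a+(yaw-a+np.pi/2)%np.pi-np.pi/2
    T=np.array([[np.sin(a2)*-1,np.cos(a2),0],[np.cos(a2),np.sin(a2),0],[0,0,-1.]]).T
    T=np.c_[-np.array([-np.sin(a2),np.cos(a2),0]),np.array([np.cos(a2),np.sin(a2),0]),[0,0,-1]] if 0 else np.c_[np.cross([np.cos(a2),np.sin(a2),0],[0,0,-1]),[np.cos(a2),np.sin(a2),0],[0,0,-1]]
    rv=cv2.Rodrigues(R.T@T)[0].ravel();print('goto',np.round(d,4),np.round(rv,3),'q7',round(s['qpos'][6],2))
E
python3 - <<'E'
import re
t=open('lib.py').read()
a=t.index("    T=np.array([[np.sin(a2)*-1");b=t.index("    rv=cv2")
t=t[:a]+"    y=np.array([np.cos(a2),np.sin(a2),0]);T=np.c_[np.cross(y,[0,0,-1]),y,[0,0,-1]]\n"+t[b:]
open('lib.py','w').write(t)
E
python3 - <<'E'
from lib import *
d=shot('top')
o=-d['R'].T@d['t'];print('cam',o)
B=dict(orange_tray=[102,248,200,330],green_tray=[399,231,508,332],short_driver=[351,170,369,245],screw_box=[285,266,327,316],blue_tape=[223,195,258,230],block_plane=[355,258,382,335],sanding_block=[278,181,319,242])
for n,b in B.items():
    ya={'orange_tray':[-.1,.1,.2],'green_tray':[-.1,.1,.2],'short_driver':[0,.2],'blue_tape':[0]}.get(n,[-.3,0,.3])
    print(n,*fit(d,n,b,yaws=ya))
b=fit(d,'screw_box',[402,178,437,213])
print('decoy',*b, ray(d,(235,265),0),ray(d,(237,324),0),ray(d,(220,197),0.01))
E
```

```text
cam [0.50194809 0.02773923 1.00418256]
orange_tray [ 0.6478  0.5882 -4.6333] -0.0
green_tray [ 0.701  -0.1817 -3.7   ] -0.0
short_driver [ 0.6057 -0.0162  0.0519] -0.0
screw_box [0.376  0.0675 0.0654] -0.0
blue_tape [0.706  0.2292 0.    ] -0.0
block_plane [ 0.2961 -0.0673  1.1444] -0.0
sanding_block [0.5807 0.131  0.0556] -0.0
decoy [ 0.7231 -0.1348 -1.7667] -0.0 [0.52284994 0.18089909 0.        ] [0.40126891 0.17461562 0.        ] [0.6638497 0.2130137 0.01     ]lib.py:42: RuntimeWarning: overflow encountered in scalar negative
  q=[v[0],v[1],v[2],z];s=sil(d,name,q,m4.shape);return -(s&m4).sum()/max((s|m4).sum(),1)
```

```bash
sed -i 's/return -(s&m4).sum()\/max/return -float((s\&m4).sum())\/max/' lib.py
cat > t.py <<'E'
from lib import *
d=shot('top')
B=dict(orange_tray=[102,248,200,330],green_tray=[399,231,508,332],short_driver=[351,170,369,245],screw_box=[285,266,327,316],blue_tape=[223,195,258,230],block_plane=[355,258,382,335],sanding_block=[278,181,319,242])
v=d['color'][:,:,::-1].copy()
def draw(n,p,col=(0,0,255)):
    for P in M[n]: cv2.polylines(v,[cv2.convexHull(np.round(proj(d,pts(p,P))*16).astype(np.int32))],True,col,1,cv2.LINE_AA,4)
for n,b in B.items():
    ya={'orange_tray':[-.1,.1,.2],'green_tray':[-.1,.1,.2],'short_driver':[0,.2],'blue_tape':[0]}.get(n,[-.3,0,.3])
    p,s=fit(d,n,b,yaws=ya);print(n,p,s);draw(n,p)
print('decoy',*fit(d,'screw_box',[402,178,437,213]))
cv2.imwrite('pics/fit0.png',cv2.resize(v[140:350,80:530],(800,373),interpolation=cv2.INTER_CUBIC))
E
python3 t.py
```

```text
orange_tray [0.474  0.347  0.0766] 0.944
green_tray [ 0.4877 -0.273   0.1973] 0.974
short_driver [ 0.6418 -0.0843 -1.4093] 0.558
screw_box [0.4709 0.033  1.3599] 0.429
blue_tape [ 0.6321  0.1711 -0.0435] 0.263
block_plane [ 0.4604 -0.0946 -1.534 ] 0.825
sanding_block [ 0.6346  0.0445 -1.2643] 0.941
decoy [ 0.6589 -0.1884  0.6015] 0.274
```

View pics/fit0.png

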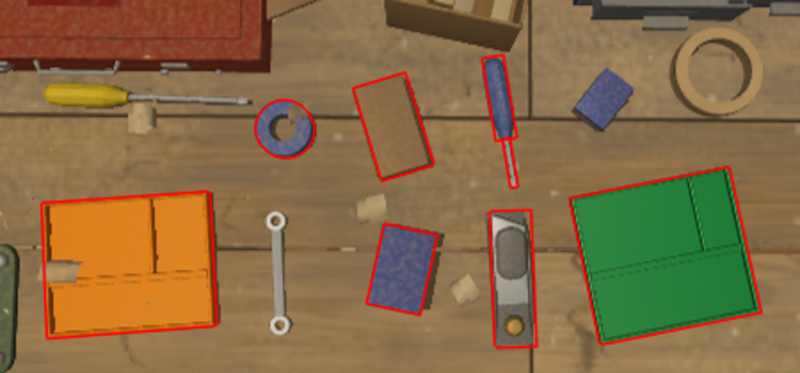

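The fitted outlines match the objects: tray corners, box (405,270), tape (285,128), driver (500,120) and plane (513,280), in crop pixels. I'll start with the driver.

```bash
python3 -c "
from lib import *
goto(.6665,-.0803,.22,-1.41)"
```

```text
goto [ 0.6089 -0.3673  0.0025] [-0.    -0.     0.154] q7 -0.02
```

The rows are not in the units I measure in: shifts go in shares of 0.8 m and turns go in shares of 2 pi rad. I convert before sending: 0.609 m / 0.8 = 0.7613, -0.367 m / 0.8 = -0.4588, 0.154 rad / 6.2832 = 0.0245.

Emit:
jog_arm:
  offsets:
    - {"trans":[0.7613,-0.4588,0],"rot":[0,0,0.0245]}
    - {"trans":[0.7613,-0.4588,0],"rot":[0,0,0.0245]}
    - {"trans":[0.7613,-0.4588,0],"rot":[0,0,0.0245]}
    - {"trans":[0.7613,-0.4588,0],"rot":[0,0,0.0245]}
    - {"trans":[0.7613,-0.4588,0],"rot":[0,0,0.0245]}
    - {"trans":[0.7613,-0.4588,0],"rot":[0,0,0.0245]}
    - {"trans":[0.7613,-0.4588,0],"rot":[0,0,0.0245]}
    - {"trans":[0.7613,-0.4588,0],"rot":[0,0,0.0245]}
    - {"trans":[0.7613,-0.4588,0],"rot":[0,0,0.0245]}
    - {"trans":[0.7613,-0.4588,0],"rot":[0,0,0.0245]}
  aperture: 0.06
  grip_force: 20

```text
time_s: 2.45
ee_pos: [0.6117, -0.144, 0.2227]
tool_rot: [[0.987, 0.16, 0.001], [0.16, -0.987, -0.0], [0.001, 0.0, -1.0]]
contact_force: [0.8, -0.3, 0.9]
width: 0.0597
grasp_force: 0.0
```

```bash
python3 -c "
from lib import *
goto(.6665,-.0803,.22,-1.41)"
```

```text
goto [ 0.0643 -0.0541  0.0027] [ 0.    -0.001 -0.   ] q7 -1.18
```

To row units: 0.064 m / 0.8 = 0.08, -0.054 m / 0.8 = -0.0675.

Emit:
jog_arm:
  offsets:
    - {"trans":[0.08,-0.0675,0]}
    - {"trans":[0.08,-0.0675,0]}
    - {"trans":[0.08,-0.0675,0]}
    - {"trans":[0.08,-0.0675,0]}

```text
time_s: 2.95
ee_pos: [0.6636, -0.085, 0.2225]
tool_rot: [[0.988, 0.157, -0.001], [0.157, -0.988, -0.002], [-0.001, 0.002, -1.0]]
contact_force: [0.1, 0.1, -0.6]
width: 0.0601
grasp_force: 0.0
```

```bash
python3 - <<'E'
from lib import *
d=shot('wrist','w1')
v=d['color'][:,:,::-1].copy()
for n,p in dict(short_driver=[.6418,-.0843,-1.409],screw_box=[.4709,.033,1.3599],blue_tape=[.6321,.1711,0],block_plane=[.4604,-.0946,-1.534],sanding_block=[.6346,.0445,-1.2643],green_tray=[.4877,-.273,.1973]).items():
    for P in M[n]: cv2.polylines(v,[cv2.convexHull(np.round(proj(d,pts(p,P))*16).astype(np.int32))],True,(0,0,255),1,cv2.LINE_AA,4)
cv2.imwrite('pics/w1f.png',v)
print(imaging.search_frame('wrist','short_driver')[:2])
print(d['mtx'],d['mount'])
E
```

```text
[{'bbox': [298.8, 160.3, 323.1, 299.9], 'p': 0.79}]
[[371.64829954   0.         316.12271644]
 [  0.         371.64829954 238.98137447]
 [  0.           0.           1.        ]] [[ 4.16235727e-04 -9.56845899e-01 -2.90595513e-01  8.53639115e-02]
 [ 9.99999895e-01  3.42419550e-04  3.04866857e-04  4.84971681e-04]
 [-1.92205017e-04 -2.90595609e-01  9.56845941e-01 -1.62409135e-01]
 [ 0.00000000e+00  0.00000000e+00  0.00000000e+00  1.00000000e+00]]
```

View pics/w1f.png

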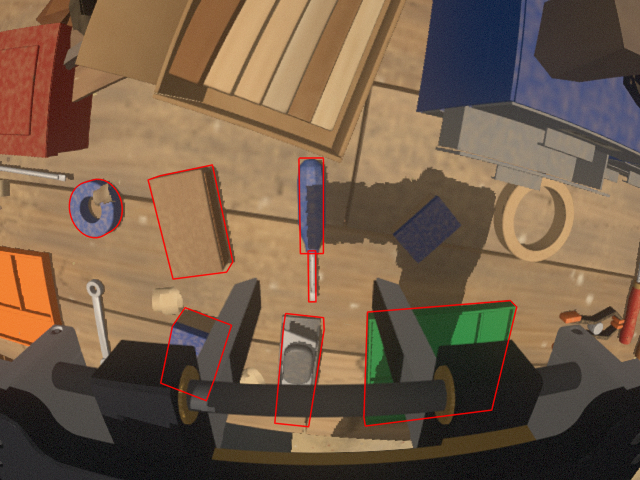

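The outlines lie on the objects in the wrist view too, with the driver handle at (311,205). Descending.

To row units: 0.196 m / 0.8 = 0.245, 0.185 m / 0.8 = 0.2313.

```bash
python3 -c "
from lib import *
goto(.6665,-.0803,.026,-1.41)"
```

```text
goto [ 0.0035 -0.0044  0.1968] [ 0.001  0.001 -0.004] q7 -1.29
```

Emit:
jog_arm:
  offsets:
    - {"trans":[0.0025,-0.005,0.075]}
    - {"trans":[0.0025,-0.005,0.15]}
    - {"trans":[0.0025,-0.005,0.2063]}
    - {"trans":[0.0025,-0.005,0.2313]}
    - {"trans":[0.0025,-0.005,0.245]}
    - {"trans":[0.0025,-0.005,0.245]}
  aperture: 0.06

```text
time_s: 3.8
ee_pos: [0.6668, -0.0783, 0.0273]
tool_rot: [[0.987, 0.159, 0.001], [0.159, -0.987, -0.0], [0.001, 0.0, -1.0]]
contact_force: [-0.1, -0.5, -0.2]
width: 0.0603
grasp_force: 0.0
```

```bash
python3 -c "
from lib import *
goto(.6665,-.0803,.026,-1.41)"
```

```text
goto [-0.0006  0.0019  0.0013] [ 0.    -0.001 -0.001] q7 -1.29
```

To row units: -0.13 m / 0.8 = -0.1625, -0.11 m / 0.8 = -0.1375.

Emit:
jog_arm:
  offsets:
    - {}
    - {}
    - {}
    - {}
    - {"trans":[0,0,-0.0625]}
    - {"trans":[0,0,-0.1375]}
    - {"trans":[0,0,-0.1625]}
  aperture: 0.01
  grip_force: 25

```text
time_s: 4.68
ee_pos: [0.6685, -0.078, 0.1607]
tool_rot: [[0.987, 0.16, 0.006], [0.16, -0.987, -0.001], [0.006, 0.002, -1.0]]
contact_force: [-1.0, 0.3, -0.7]
width: 0.0269
grasp_force: 25.0
```

```bash
python3 -c "
from lib import *
goto(.4252,.3683,.15,.0766)"
```

```text
goto [-0.1688 -0.4795  0.0089] [ 0.006 -0.004 -1.487] q7 -1.29
```

To row units: -0.48 m / 0.8 = -0.6, -0.169 m / 0.8 = -0.2113, -1.487 rad / 6.2832 = -0.2367.

Emit:
jog_arm:
  offsets:
    - {"trans":[-0.2113,-0.6,0.0125],"rot":[0,0,-0.2367]}
    - {"trans":[-0.2113,-0.6,0.0125],"rot":[0,0,-0.2367]}
    - {"trans":[-0.2113,-0.6,0.0125],"rot":[0,0,-0.2367]}
    - {"trans":[-0.2113,-0.6,0.0125],"rot":[0,0,-0.2367]}
    - {"trans":[-0.2113,-0.6,0.0125],"rot":[0,0,-0.2367]}
    - {"trans":[-0.2113,-0.6,0.0125],"rot":[0,0,-0.2367]}
    - {"trans":[-0.2113,-0.6,0.0125],"rot":[0,0,-0.2367]}
    - {"trans":[-0.2113,-0.6,0.0125],"rot":[0,0,-0.2367]}
    - {"trans":[-0.2113,-0.6,0.0125],"rot":[0,0,-0.2367]}
    - {"trans":[-0.2113,-0.6,0.0125],"rot":[0,0,-0.2367]}

```text
time_s: 5.92
ee_pos: [0.4223, 0.369, 0.1463]
tool_rot: [[-0.077, 0.997, -0.0], [0.997, 0.077, -0.001], [-0.001, -0.0, -1.0]]
contact_force: [0.2, -0.5, -0.4]
width: 0.0267
grasp_force: 25.0
```

```bash
python3 - <<'E'
from lib import *
goto(.4252,.3683,.05,.0766)
d=shot('wrist')
v=d['color'][:,:,::-1].copy()
for n,p in dict(orange_tray=[.474,.347,.0766]).items():
    for P in M[n]: cv2.polylines(v,[cv2.convexHull(np.round(proj(d,pts(p,P))*16).astype(np.int32))],True,(0,0,255),1,cv2.LINE_AA,4)
cv2.imwrite('pics/w2.png',v)
E
```

```text
goto [-0.0009  0.0028  0.0963] [-0.     0.001  0.001] q7 -0.95
```

View pics/w2.png

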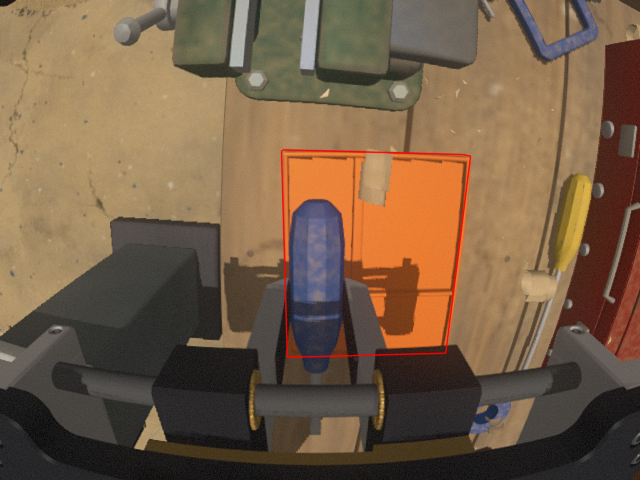

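A wood chip at (375,178) lies in the wide bay against its end wall, where the box must go, so I'll deal with it after placing the driver.

To row units: 0.108 m / 0.8 = 0.135, 0.05 m / 0.8 = 0.0625.

Emit:
jog_arm:
  offsets:
    - {"trans":[-0.0013,0.0038,0.0625]}
    - {"trans":[-0.0013,0.0038,0.1]}
    - {"trans":[-0.0013,0.0038,0.12]}
    - {"trans":[-0.0013,0.0038,0.1325]}
    - {"trans":[-0.0013,0.0038,0.135]}
    - {"trans":[-0.0013,0.0038,0.135]}
    - {"trans":[-0.0013,0.0038,0.135]}

```text
time_s: 6.85
ee_pos: [0.4261, 0.3686, 0.0393]
tool_rot: [[-0.077, 0.997, 0.001], [0.997, 0.077, 0.001], [0.001, 0.001, -1.0]]
contact_force: [0.2, 0.9, -0.6]
width: 0.0266
grasp_force: 25.0
```

```bash
python3 -c "
from lib import *
goto(.4252,.3683,.038,.0766)"
```

```text
goto [-0.0003 -0.0009  0.0013] [ 0.001 -0.001  0.   ] q7 -1.01
```

To row units: 0.002 m / 0.8 = 0.0025.

Emit:
jog_arm:
  offsets:
    - {"trans":[0,0,0.0025]}
    - {"trans":[0,0,0.0025]}
  aperture: 0.045

```text
time_s: 7.1
ee_pos: [0.4258, 0.3683, 0.0366]
tool_rot: [[-0.077, 0.997, 0.0], [0.997, 0.077, 0.0], [0.0, 0.0, -1.0]]
contact_force: [0.2, 1.4, 0.1]
width: 0.0428
grasp_force: 0.0
```

Emit:
jog_arm:
  offsets:
    - {}
    - {}
    - {"trans":[0,0,-0.0625]}
    - {"trans":[0,0,-0.125]}
    - {"trans":[-0.0375,0,-0.1875]}
    - {"trans":[-0.075,0,-0.2125]}
    - {"trans":[-0.075,0,-0.2125]}
  aperture: 0.045

```text
time_s: 7.98
ee_pos: [0.4317, 0.3066, 0.2081]
tool_rot: [[-0.073, 0.997, 0.003], [0.997, 0.073, 0.0], [0.0, 0.003, -1.0]]
contact_force: [0.5, -0.5, -1.0]
width: 0.0449
grasp_force: 0.0
```

```bash
python3 - <<'E'
from lib import *
d=shot('wrist','w3');t=shot('top','t3')
a=d['color'][:,:,::-1];print(observe()['ee_pos'])
b=cv2.resize(t['color'][240:340,90:215,::-1],(500,400),interpolation=cv2.INTER_CUBIC)
c=np.zeros((480,800,3),np.uint8);c[:,:400]=a[:,160:560];c[:320,400:]=cv2.resize(b,(400,320));cv2.imwrite('pics/c3.png',c)
v=t['color'].copy()
E
```

```text
[0.43013575 0.30880918 0.20629128]
```

View pics/c3.png

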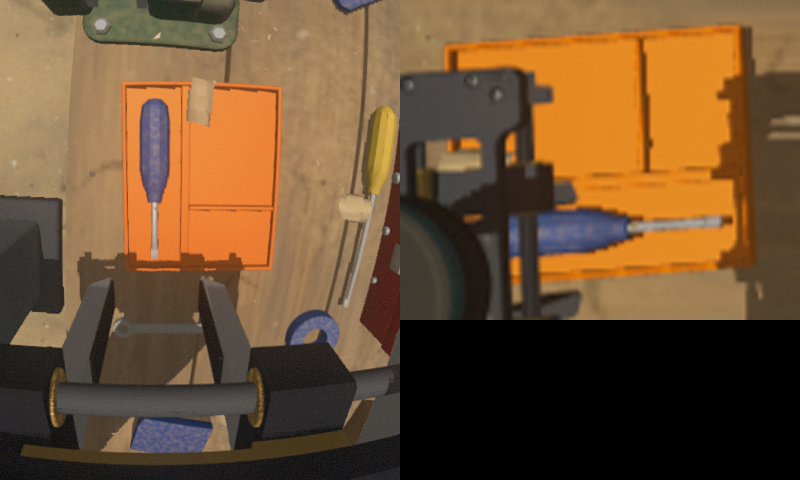

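The driver lies in the long bay. The chip at left-pane (200,102) overlaps the end wall, so I'll enlarge it to see how it lies.

```bash
python3 - <<'E'
import cv2,numpy as np
w=cv2.imread('pics/w3.png')[65:145,310:410];t=cv2.imread('pics/top0.png')[270:320,90:140]
cv2.imwrite('pics/chip.png',np.hstack([cv2.resize(w,(500,400),interpolation=cv2.INTER_CUBIC),cv2.resize(t,(300,300),interpolation=cv2.INTER_CUBIC)[:400] if 0 else cv2.copyMakeBorder(cv2.resize(t,(300,300),interpolation=cv2.INTER_CUBIC),0,100,0,0,cv2.BORDER_CONSTANT)]))
E
```

```text
(no output)
```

View pics/chip.png

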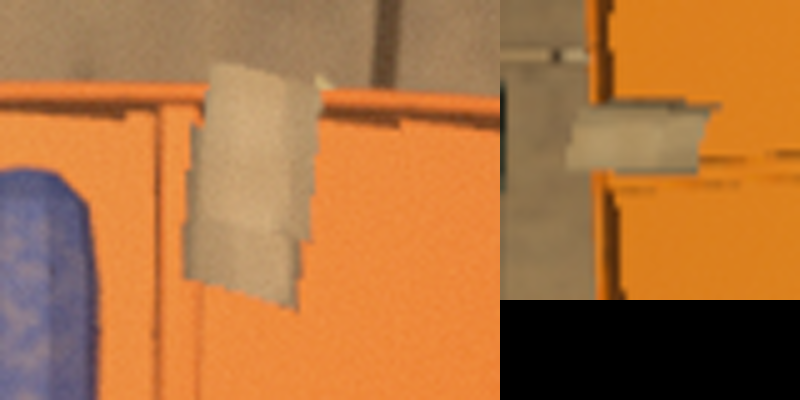

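```bash
python3 - <<'E'
from lib import *
t=shot('top');d=imaging.snapshot('wrist');d['cam']='wrist';s=observe()
T=np.eye(4);T[:3,:3]=s['tool_rot'];T[:3,3]=s['ee_pos'];W=np.linalg.inv(T@d['mount']);d['R'],d['t']=W[:3,:3],W[:3,3]
p=np.array([.474,.347]);c,q=np.cos(.0766),np.sin(.0766)
for n,a,b in [('farL',(352,78),(101.3,297.5)),('farR',(374,80),(102.5,287.5)),('nearL',(347.5,115),(122.8,298.7)),('nearR',(370,113),(126.3,287.5))]:
    z=min(np.arange(-.02,.08,.001),key=lambda z:np.linalg.norm(ray(d,a,z)-ray(t,b,z)))
    for zz in (z,.018):
        w=ray(d,a,zz);v=ray(t,b,zz)
        L=lambda w:np.round([c*(w[0]-p[0])+q*(w[1]-p[1]),-q*(w[0]-p[0])+c*(w[1]-p[1])],3)
        print(n,round(z,3),zz,'wrist',L(w),'top',L(v))
E
```

```text
farL 0.017 0.017000000000000032 wrist [-0.014  0.1  ] top [-0.011  0.101]
farL 0.017 0.018 wrist [-0.014  0.1  ] top [-0.011  0.101]
farR 0.011 0.011000000000000027 wrist [0.007 0.1  ] top [0.009 0.1  ]
farR 0.011 0.018 wrist [0.006 0.099] top [0.009 0.097]
nearL -0.001 -0.0009999999999999835 wrist [-0.017  0.065] top [-0.017  0.065]
nearL -0.001 0.018 wrist [-0.018  0.064] top [-0.017  0.058]
nearR -0.02 -0.02 wrist [0.008 0.069] top [0.006 0.064]
nearR -0.02 0.018 wrist [0.003 0.067] top [0.006 0.05 ]
```

```bash
python3 -c "
from lib import *
goto(.4715,.419,.06,.0766)"
```

```text
goto [0.106  0.0507 0.1455] [-0.002 -0.     0.002] q7 -0.83
```

To row units: 0.165 m / 0.8 = 0.2063, 0.163 m / 0.8 = 0.2038.

Emit:
jog_arm:
  offsets:
    - {"trans":[0.0625,0.0313,0.0625]}
    - {"trans":[0.1325,0.0638,0.125]}
    - {"trans":[0.1325,0.0638,0.1625]}
    - {"trans":[0.1325,0.0638,0.1825]}
    - {"trans":[0.1325,0.0638,0.195]}
    - {"trans":[0.1325,0.0638,0.2]}
    - {"trans":[0.1325,0.0638,0.2038]}
    - {"trans":[0.1325,0.0638,0.2063]}
  aperture: 0

```text
time_s: 9.18
ee_pos: [0.4737, 0.4181, 0.0426]
tool_rot: [[-0.076, 0.997, 0.001], [0.997, 0.076, 0.001], [0.001, 0.002, -1.0]]
contact_force: [0.7, -0.8, 0.3]
width: 0.0004
grasp_force: 0.0
```

Emit:
jog_arm:
  offsets:
    - {"trans":[0,0,0.0025]}
    - {"trans":[0,0,0.0063]}
    - {"trans":[0,0,0.01]}
    - {"trans":[0,0,0.0125]}
    - {"trans":[0,0,0.0125]}

```text
time_s: 9.8
ee_pos: [0.4728, 0.4179, 0.0312]
tool_rot: [[-0.077, 0.997, -0.0], [0.997, 0.077, -0.0], [-0.0, -0.0, -1.0]]
contact_force: [0.1, -0.5, -0.6]
width: 0.0006
grasp_force: 0.0
```

```bash
python3 - <<'E'
from lib import *
goto(.4715,.419,.03,.0766);s=observe();print(s['contact_force'])
E
```

```text
goto [ 0.0012 -0.0012  0.0012] [-0.     0.     0.001] q7 -0.99
[ 0.12191693 -0.49295414 -0.56917151]
```

No contact at tip height 14 mm over the chip, so it won't obstruct the box. Next, the screw box.

To row units: -0.13 m / 0.8 = -0.1625, -0.11 m / 0.8 = -0.1375.

Emit:
jog_arm:
  offsets:
    - {"trans":[0,0,-0.0625]}
    - {"trans":[0,0,-0.1375]}
    - {"trans":[0,0,-0.1625]}
  aperture: 0.08

```text
time_s: 10.18
ee_pos: [0.4744, 0.4198, 0.1656]
tool_rot: [[-0.077, 0.997, 0.004], [0.997, 0.077, 0.005], [0.004, 0.005, -1.0]]
contact_force: [0.3, 1.6, 0.2]
width: 0.0272
grasp_force: 0.0
```

```bash
python3 -c "
from lib import *
goto(.4709,.033,.12,1.36)"
```

```text
goto [-0.3856 -0.0334  0.0438] [ 7.000e-03 -1.000e-03 -1.283e+00] q7 -0.93
```

To row units: -0.386 m / 0.8 = -0.4825, 0.044 m / 0.8 = 0.055, -1.283 rad / 6.2832 = -0.2042.

Emit:
jog_arm:
  offsets:
    - {"trans":[-0.4825,-0.0413,0.055],"rot":[0,0,-0.2042]}
    - {"trans":[-0.4825,-0.0413,0.055],"rot":[0,0,-0.2042]}
    - {"trans":[-0.4825,-0.0413,0.055],"rot":[0,0,-0.2042]}
    - {"trans":[-0.4825,-0.0413,0.055],"rot":[0,0,-0.2042]}
    - {"trans":[-0.4825,-0.0413,0.055],"rot":[0,0,-0.2042]}
    - {"trans":[-0.4825,-0.0413,0.055],"rot":[0,0,-0.2042]}
    - {"trans":[-0.4825,-0.0413,0.055],"rot":[0,0,-0.2042]}
    - {"trans":[-0.4825,-0.0413,0.055],"rot":[0,0,-0.2042]}
    - {"trans":[-0.4825,-0.0413,0.055],"rot":[0,0,-0.2042]}
    - {"trans":[-0.4825,-0.0413,0.055],"rot":[0,0,-0.2042]}
  aperture: 0.08

```text
time_s: 11.42
ee_pos: [0.4701, 0.0323, 0.1178]
tool_rot: [[-0.978, 0.208, 0.001], [0.208, 0.978, 0.0], [-0.001, 0.001, -1.0]]
contact_force: [-0.0, -0.6, 0.4]
width: 0.0798
grasp_force: 0.0
```

```bash
python3 - <<'E'
from lib import *
goto(.4709,.033,.03,1.36)
d=shot('wrist')
b=imaging.search_frame('wrist','screw_box');print([(np.round(x['bbox']),x['p']) for x in b[:3]])
v=d['color'][:,:,::-1].copy()
for n,p in dict(screw_box=[.4709,.033,1.3599],sanding_block=[.6346,.0445,-1.2643]).items():
    for P in M[n]: cv2.polylines(v,[cv2.convexHull(np.round(proj(d,pts(p,P))*16).astype(np.int32))],True,(0,0,255),1,cv2.LINE_AA,4)
cv2.imwrite('pics/w4.png',v)
E
```

```text
goto [-0.0006  0.0008  0.0878] [0.001 0.001 0.001] q7 0.55
[(array([270., 181., 365., 319.]), 0.71)]
```

View pics/w4.png

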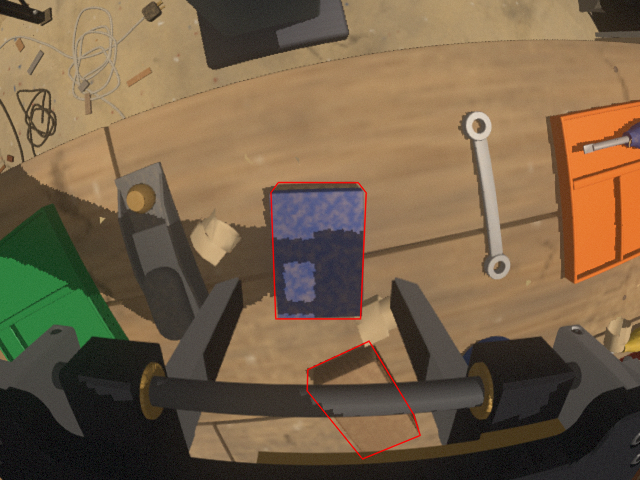

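The box outline fits at (318,250). Descending to grip it.

To row units: 0.087 m / 0.8 = 0.1088, 0.075 m / 0.8 = 0.0938.

Emit:
jog_arm:
  offsets:
    - {"trans":[0,0.0013,0.0625]}
    - {"trans":[0,0.0013,0.0938]}
    - {"trans":[0,0.0013,0.1088]}
    - {"trans":[0,0.0013,0.1088]}
    - {"trans":[0,0.0013,0.1088]}
  aperture: 0.08

```text
time_s: 12.15
ee_pos: [0.4707, 0.0319, 0.0313]
tool_rot: [[-0.978, 0.209, 0.002], [0.209, 0.978, 0.0], [-0.001, 0.001, -1.0]]
contact_force: [-0.3, -0.0, -0.3]
width: 0.0801
grasp_force: 0.0
```

Emit:
jog_arm:
  offsets:
    - {}
    - {}
    - {}
    - {}
    - {"trans":[0,0,-0.05]}
    - {"trans":[0,0,-0.1125]}
    - {"trans":[0,0,-0.125]}
  aperture: 0.03
  grip_force: 40

```text
time_s: 13.02
ee_pos: [0.4709, 0.0314, 0.1322]
tool_rot: [[-0.978, 0.21, 0.003], [0.21, 0.978, 0.0], [-0.003, 0.001, -1.0]]
contact_force: [0.8, -1.5, -3.9]
width: 0.0608
grasp_force: 39.8
```

```bash
python3 - <<'E'
from lib import *
c,q=np.cos(.0766),np.sin(.0766);x,y=.034,.028
X=.474+c*x-q*y,.347+q*x+c*y;print(X);goto(X[0],X[1],.13,.0766)
E
```

```text
(np.float64(0.5057575970856834), np.float64(0.3775197481533416))
goto [0.0386 0.3457 0.0023] [0.002 0.002 1.283] q7 0.57
```

To row units: 0.346 m / 0.8 = 0.4325, 0.038 m / 0.8 = 0.0475, 1.283 rad / 6.2832 = 0.2042.

Emit:
jog_arm:
  offsets:
    - {"trans":[0.0475,0.4325,0.0025],"rot":[0,0,0.2042]}
    - {"trans":[0.0475,0.4325,0.0025],"rot":[0,0,0.2042]}
    - {"trans":[0.0475,0.4325,0.0025],"rot":[0,0,0.2042]}
    - {"trans":[0.0475,0.4325,0.0025],"rot":[0,0,0.2042]}
    - {"trans":[0.0475,0.4325,0.0025],"rot":[0,0,0.2042]}
    - {"trans":[0.0475,0.4325,0.0025],"rot":[0,0,0.2042]}
    - {"trans":[0.0475,0.4325,0.0025],"rot":[0,0,0.2042]}
    - {"trans":[0.0475,0.4325,0.0025],"rot":[0,0,0.2042]}
    - {"trans":[0.0475,0.4325,0.0025],"rot":[0,0,0.2042]}
    - {"trans":[0.0475,0.4325,0.0025],"rot":[0,0,0.2042]}

```text
time_s: 14.28
ee_pos: [0.5054, 0.3768, 0.1281]
tool_rot: [[-0.077, 0.997, -0.001], [0.997, 0.077, -0.001], [-0.001, -0.001, -1.0]]
contact_force: [-0.3, 0.0, -4.1]
width: 0.0608
grasp_force: 39.8
```

```bash
python3 - <<'E'
from lib import *
goto(.5058,.3775,.043,.0766)
d=shot('wrist')
b=imaging.search_frame('wrist','orange_tray');print([(np.round(x['bbox']),x['p']) for x in b[:3]])
E
```

```text
goto [0.0008 0.0005 0.0851] [-0.001  0.001  0.001] q7 -0.86
[(array([174., 152., 373., 370.]), 0.96)]
```

To row units: 0.086 m / 0.8 = 0.1075, 0.085 m / 0.8 = 0.1063.

Emit:
jog_arm:
  offsets:
    - {"trans":[0.0013,0,0.0625]}
    - {"trans":[0.0013,0,0.0875]}
    - {"trans":[0.0013,0,0.1]}
    - {"trans":[0.0013,0,0.1063]}
    - {"trans":[0.0013,0,0.1075]}
    - {"trans":[0.0013,0,0.1075]}

```text
time_s: 15.12
ee_pos: [0.5057, 0.3793, 0.0434]
tool_rot: [[-0.077, 0.997, 0.001], [0.997, 0.077, 0.001], [0.001, 0.001, -1.0]]
contact_force: [0.4, -0.7, -4.0]
width: 0.061
grasp_force: 39.8
```

Emit:
jog_arm:
  offsets:
    - {}
    - {}
    - {"trans":[0,0,-0.05]}
    - {"trans":[0,0,-0.125]}
    - {"trans":[0,0,-0.1625]}
    - {"trans":[0,0,-0.1625]}
  aperture: 0.077

```text
time_s: 15.88
ee_pos: [0.5068, 0.3804, 0.176]
tool_rot: [[-0.077, 0.997, 0.005], [0.997, 0.077, 0.004], [0.004, 0.006, -1.0]]
contact_force: [1.2, -0.8, -0.3]
width: 0.0768
grasp_force: 0.0
```

```bash
python3 - <<'E'
from lib import *
d=shot('wrist','w5');v=d['color'][:,:,::-1].copy()
b=imaging.search_frame('wrist','screw_box');print([(np.round(x['bbox']),x['p']) for x in b[:3]])
p=[.5058,.3775,.0766,.01]
if b: 
    bb=b[0]['bbox'];f,s=fit(d,'screw_box',bb,z=.01,yaws=[.0766]);print(f,s)
    p=[*f,.01]
for P in M['screw_box']: cv2.polylines(v,[cv2.convexHull(np.round(proj(d,pts(p,P))*16).astype(np.int32))],True,(0,255,255),1,cv2.LINE_AA,4)
for P in M['orange_tray']: cv2.polylines(v,[cv2.convexHull(np.round(proj(d,pts([.474,.347,.0766],P))*16).astype(np.int32))],True,(0,0,255),1,cv2.LINE_AA,4)
cv2.imwrite('pics/w5f.png',v);goto(.6321,.1711,.15,-.5)
E
```

```text
[]
goto [-0.2166  0.1107  0.0225] [0.    0.    0.577] q7 -0.84
```

View pics/w5f.png

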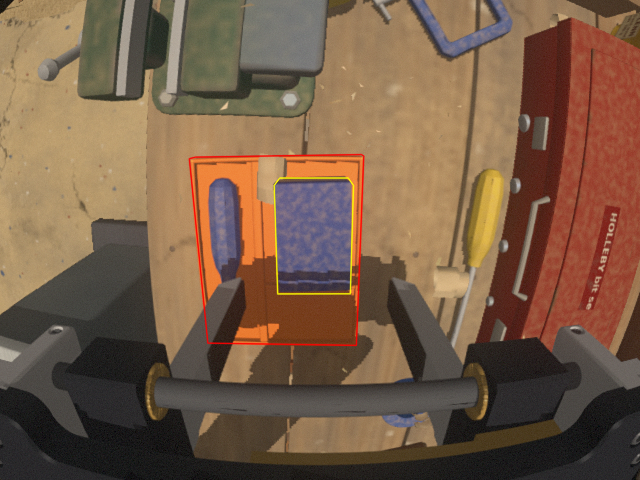

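The rows are not in the units I measure in: shifts go in shares of 0.8 m and turns go in shares of 2 pi rad. I convert before sending: -0.217 m / 0.8 = -0.2713, 0.111 m / 0.8 = 0.1388, 0.727 rad / 6.2832 = 0.1157.

Emit:
jog_arm:
  offsets:
    - {"trans":[-0.2713,0.1388,0.0288],"rot":[0,0,0.1157]}
    - {"trans":[-0.2713,0.1388,0.0288],"rot":[0,0,0.1157]}
    - {"trans":[-0.2713,0.1388,0.0288],"rot":[0,0,0.1157]}
    - {"trans":[-0.2713,0.1388,0.0288],"rot":[0,0,0.1157]}
    - {"trans":[-0.2713,0.1388,0.0288],"rot":[0,0,0.1157]}
    - {"trans":[-0.2713,0.1388,0.0288],"rot":[0,0,0.1157]}
    - {"trans":[-0.2713,0.1388,0.0288],"rot":[0,0,0.1157]}
  aperture: 0.088

```text
time_s: 16.85
ee_pos: [0.6312, 0.1733, 0.1489]
tool_rot: [[0.602, 0.798, -0.002], [0.798, -0.602, 0.001], [-0.0, -0.002, -1.0]]
contact_force: [-0.2, 0.3, 0.4]
width: 0.0878
grasp_force: 0.0
```

```bash
python3 - <<'E'
from lib import *
goto(.6321,.1711,.021,-.65)
d=shot('wrist','w6');v=d['color'][:,:,::-1].copy()
for n,p in dict(blue_tape=[.6321,.1711,0]).items():
    for P in M[n]: cv2.polylines(v,[cv2.convexHull(np.round(proj(d,pts(p,P))*16).astype(np.int32))],True,(0,0,255),1,cv2.LINE_AA,4)
cv2.imwrite('pics/w6f.png',v)
E
```

```text
goto [-0.0012  0.0023  0.1279] [-0.002  0.     0.003] q7 -1.06
```

View pics/w6f.png

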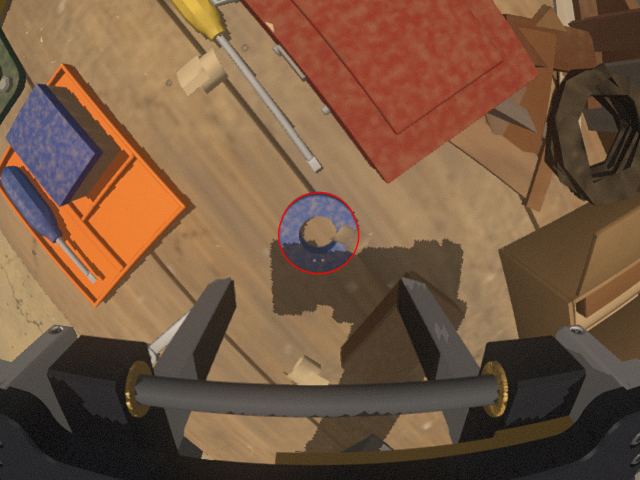

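Tape outline matches at (319,233), and the finger sides are clear. Descending.

To row units: 0.128 m / 0.8 = 0.16, 0.126 m / 0.8 = 0.1575.

Emit:
jog_arm:
  offsets:
    - {"trans":[-0.0013,0.0025,0.0625]}
    - {"trans":[-0.0013,0.0025,0.1125]}
    - {"trans":[-0.0013,0.0025,0.1438]}
    - {"trans":[-0.0013,0.0025,0.1575]}
    - {"trans":[-0.0013,0.0025,0.16]}
    - {"trans":[-0.0013,0.0025,0.16]}
  aperture: 0.088

```text
time_s: 17.65
ee_pos: [0.6342, 0.1696, 0.0226]
tool_rot: [[0.605, 0.796, 0.002], [0.796, -0.605, 0.001], [0.002, 0.001, -1.0]]
contact_force: [0.2, -0.8, 0.9]
width: 0.0877
grasp_force: 0.0
```

Emit:
jog_arm:
  offsets:
    - {}
    - {}
    - {}
    - {}
    - {"trans":[0,0,-0.05]}
    - {"trans":[0,0,-0.125]}
    - {"trans":[0,0,-0.15]}
  aperture: 0.03
  grip_force: 15

```text
time_s: 18.52
ee_pos: [0.6356, 0.1696, 0.1452]
tool_rot: [[0.605, 0.796, 0.006], [0.796, -0.605, 0.002], [0.005, 0.004, -1.0]]
contact_force: [0.4, 0.4, 0.5]
width: 0.0651
grasp_force: 15.0
```

```bash
python3 - <<'E'
from lib import *
goto(.506,.379,.14,.0766)
d=shot('wrist');print([(np.round(x['bbox']),x['p']) for x in imaging.search_frame('wrist','blue_tape')[:2]])
E
```

```text
goto [ 0.0882 -0.23    0.0048] [ 0.005 -0.003 -0.727] q7 -1.06
[(array([250., 233., 383., 358.]), 0.96)]
```

To row units: -0.23 m / 0.8 = -0.2875, 0.088 m / 0.8 = 0.11.

Emit:
jog_arm:
  offsets:
    - {"trans":[0.11,-0.2875,0]}
    - {"trans":[0.11,-0.2875,0]}
    - {"trans":[0.11,-0.2875,0]}
    - {"trans":[0.11,-0.2875,0]}
    - {"trans":[0.11,-0.2875,0]}
    - {"trans":[0.11,-0.2875,0]}

```text
time_s: 19.38
ee_pos: [0.5033, 0.3772, 0.1399]
tool_rot: [[0.605, 0.796, -0.001], [0.796, -0.605, -0.003], [-0.003, 0.0, -1.0]]
contact_force: [0.3, 0.5, 0.1]
width: 0.065
grasp_force: 15.0
```

```bash
python3 - <<'E'
from lib import *
goto(.506,.379,.079,-.65)
d=shot('wrist','w7')
f=fit(d,'screw_box',[240,150,400,330],z=.01,yaws=[.0766]);print(f)
E
```

```text
goto [0.0032 0.0011 0.0609] [0.    0.003 0.   ] q7 -1.43
(array([ 0.495 ,  0.3645, -0.3063]), np.float64(0.372))
```

To row units: 0.06 m / 0.8 = 0.075, 0.059 m / 0.8 = 0.0738.

Emit:
jog_arm:
  offsets:
    - {"trans":[0.0038,0.0013,0.0375]}
    - {"trans":[0.0038,0.0013,0.0625]}
    - {"trans":[0.0038,0.0013,0.0738]}
    - {"trans":[0.0038,0.0013,0.075]}
    - {"trans":[0.0038,0.0013,0.075]}

```text
time_s: 20.05
ee_pos: [0.507, 0.38, 0.0821]
tool_rot: [[0.606, 0.796, 0.001], [0.796, -0.606, 0.001], [0.001, 0.0, -1.0]]
contact_force: [-0.3, 0.6, -1.5]
width: 0.0649
grasp_force: 15.0
```

```bash
python3 -c "
from lib import *
goto(.506,.379,.079,-.65)"
```

```text
goto [-0.0014 -0.0002  0.0031] [ 0.    -0.001 -0.001] q7 -1.44
```

To row units: 0.003 m / 0.8 = 0.0038, 0.002 m / 0.8 = 0.0025.

Emit:
jog_arm:
  offsets:
    - {"trans":[0,0,0.0025]}
    - {"trans":[0,0,0.0038]}
    - {"trans":[0,0,0.0038]}

```text
time_s: 20.42
ee_pos: [0.5062, 0.3802, 0.0786]
tool_rot: [[0.605, 0.796, 0.0], [0.796, -0.605, 0.0], [0.0, 0.0, -1.0]]
contact_force: [0.8, -0.2, 0.4]
width: 0.0647
grasp_force: 15.0
```

Emit:
jog_arm:
  offsets:
    - {}
    - {}
    - {"trans":[0,0,-0.05]}
    - {"trans":[0,0,-0.1125]}
    - {"trans":[-0.05,0,-0.1375]}
    - {"trans":[-0.125,0,-0.1375]}
    - {"trans":[-0.125,0,-0.1375]}
  aperture: 0.085

```text
time_s: 21.3
ee_pos: [0.442, 0.2952, 0.1882]
tool_rot: [[0.607, 0.795, -0.004], [0.795, -0.607, -0.005], [-0.007, -0.0, -1.0]]
contact_force: [0.3, 0.9, 0.0]
width: 0.085
grasp_force: 0.0
```

```bash
python3 - <<'E'
from lib import *
d=shot('wrist','w8');v=d['color'][:,:,::-1].copy()
for n,p in dict(screw_box=[.506,.379,.0766,.01],blue_tape=[.506,.379,0,.056]).items():
    for P in M[n]: cv2.polylines(v,[cv2.convexHull(np.round(proj(d,pts(p,P))*16).astype(np.int32))],True,(0,255,255),1,cv2.LINE_AA,4)
cv2.imwrite('pics/w8f.png',v)
goto(.4604,-.0946,.13,-1.534)
E
```

```text
goto [-0.3032  0.2508  0.0593] [0.001 0.001 0.883] q7 -1.39
```

View pics/w8f.png

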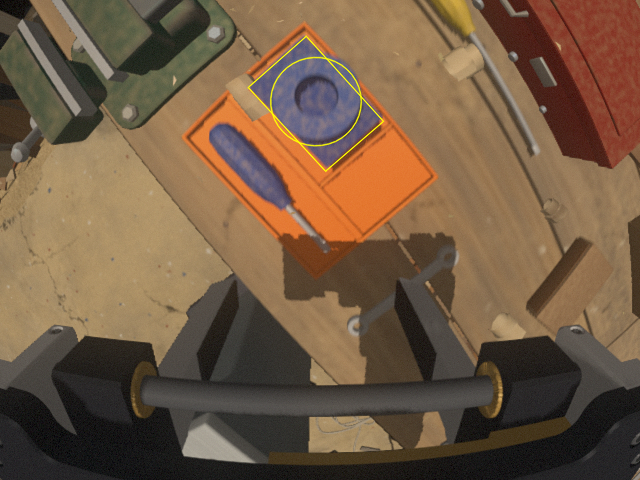

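The tape lies centred on the box at (316,100). Next the plane.

To row units: -0.303 m / 0.8 = -0.3788, 0.251 m / 0.8 = 0.3138, 0.883 rad / 6.2832 = 0.1405.

Emit:
jog_arm:
  offsets:
    - {"trans":[-0.3788,0.3138,0.075],"rot":[0,0,0.1405]}
    - {"trans":[-0.3788,0.3138,0.075],"rot":[0,0,0.1405]}
    - {"trans":[-0.3788,0.3138,0.075],"rot":[0,0,0.1405]}
    - {"trans":[-0.3788,0.3138,0.075],"rot":[0,0,0.1405]}
    - {"trans":[-0.3788,0.3138,0.075],"rot":[0,0,0.1405]}
    - {"trans":[-0.3788,0.3138,0.075],"rot":[0,0,0.1405]}
    - {"trans":[-0.3788,0.3138,0.075],"rot":[0,0,0.1405]}
    - {"trans":[-0.3788,0.3138,0.075],"rot":[0,0,0.1405]}
    - {"trans":[-0.3788,0.3138,0.075],"rot":[0,0,0.1405]}
  aperture: 0.075

```text
time_s: 22.48
ee_pos: [0.4634, -0.0911, 0.1285]
tool_rot: [[0.999, 0.04, 0.001], [0.04, -0.999, 0.001], [0.001, -0.001, -1.0]]
contact_force: [0.5, 0.3, 0.4]
width: 0.0752
grasp_force: 0.0
```

```bash
python3 - <<'E'
from lib import *
d=shot('wrist','w9');v=d['color'][:,:,::-1].copy()
for n,p in dict(block_plane=[.4604,-.0946,-1.534],sanding_block=[.6346,.0445,-1.2643],green_tray=[.4877,-.273,.1973]).items():
    for P in M[n]: cv2.polylines(v,[cv2.convexHull(np.round(proj(d,pts(p,P))*16).astype(np.int32))],True,(0,0,255),1,cv2.LINE_AA,4)
cv2.imwrite('pics/w9f.png',v)
goto(.4604,-.0946,.028,-1.534)
E
```

```text
goto [-0.003   0.0038  0.1006] [-0.001 -0.001  0.004] q7 -1.32
```

View pics/w9f.png

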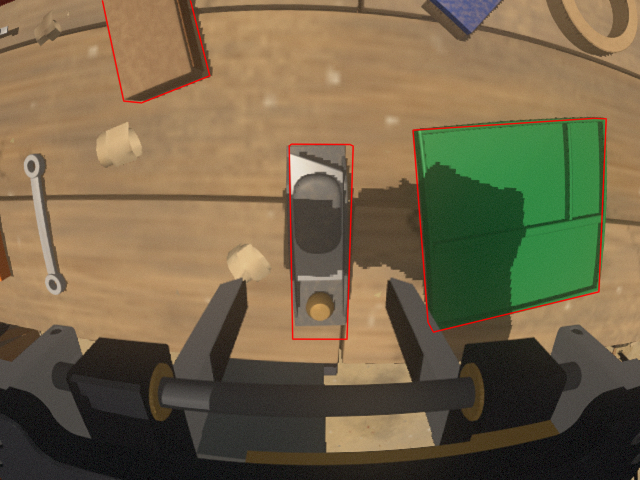

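The plane sits inside its outline at (320,240), with any lateral offset within about 2 mm. I'll grip it and carry it to the green tray.

To row units: 0.1 m / 0.8 = 0.125, 0.097 m / 0.8 = 0.1213.

Emit:
jog_arm:
  offsets:
    - {"trans":[-0.0038,0.005,0.0625]}
    - {"trans":[-0.0038,0.005,0.1]}
    - {"trans":[-0.0038,0.005,0.1213]}
    - {"trans":[-0.0038,0.005,0.125]}
    - {"trans":[-0.0038,0.005,0.125]}
  aperture: 0.075

```text
time_s: 23.15
ee_pos: [0.4599, -0.0958, 0.0289]
tool_rot: [[0.999, 0.039, 0.001], [0.039, -0.999, 0.0], [0.001, -0.0, -1.0]]
contact_force: [-0.3, 0.4, 0.3]
width: 0.0749
grasp_force: 0.0
```

Emit:
jog_arm:
  offsets:
    - {}
    - {}
    - {}
    - {}
    - {"trans":[0,0,-0.05]}
    - {"trans":[0,0,-0.1]}
    - {"trans":[0,0,-0.1125]}
  aperture: 0.03
  grip_force: 40

```text
time_s: 24.02
ee_pos: [0.4602, -0.0974, 0.1199]
tool_rot: [[0.999, 0.037, 0.003], [0.037, -0.999, -0.001], [0.003, 0.001, -1.0]]
contact_force: [0.2, -0.5, -4.1]
width: 0.0446
grasp_force: 39.9
```

```bash
python3 - <<'E'
from lib import *
goto(.4411,-.2823,.12,-1.41)
d=shot('wrist')
K=lambda x,y,z:np.round(proj(d,np.array([[x,y,z]]))[0])
print(K(.383,-.0917,0),K(.538,-.0975,0),[(np.round(x['bbox']),x['p']) for x in imaging.search_frame('wrist','block_plane')[:2]])
E
```

```text
goto [-0.026   0.1841 -0.    ] [ 0.001 -0.003 -0.124] q7 -1.31
[305. 324.] [319. 140.] [(array([267., 141., 366., 386.]), 0.56)]
```

To row units: 0.184 m / 0.8 = 0.23, -0.026 m / 0.8 = -0.0325, -1.731 rad / 6.2832 = -0.2755.

Emit:
jog_arm:
  offsets:
    - {"trans":[-0.0325,0.23,0],"rot":[0,0,-0.2755]}
    - {"trans":[-0.0325,0.23,0],"rot":[0,0,-0.2755]}
    - {"trans":[-0.0325,0.23,0],"rot":[0,0,-0.2755]}
    - {"trans":[-0.0325,0.23,0],"rot":[0,0,-0.2755]}
    - {"trans":[-0.0325,0.23,0],"rot":[0,0,-0.2755]}
    - {"trans":[-0.0325,0.23,0],"rot":[0,0,-0.2755]}
    - {"trans":[-0.0325,0.23,0],"rot":[0,0,-0.2755]}
    - {"trans":[-0.0325,0.23,0],"rot":[0,0,-0.2755]}
    - {"trans":[-0.0325,0.23,0],"rot":[0,0,-0.2755]}
    - {"trans":[-0.0325,0.23,0],"rot":[0,0,-0.2755]}

```text
time_s: 25.38
ee_pos: [0.439, -0.281, 0.1164]
tool_rot: [[-0.197, 0.98, -0.003], [0.98, 0.197, 0.003], [0.004, -0.002, -1.0]]
contact_force: [0.1, -0.9, -4.8]
width: 0.0448
grasp_force: 39.9
```

```bash
python3 - <<'E'
from lib import *
goto(.4411,-.2823,.04,.1973)
E
```

```text
goto [-0.002   0.0019  0.0764] [-0.002 -0.004  0.001] q7 0.26
```

To row units: 0.077 m / 0.8 = 0.0963, 0.076 m / 0.8 = 0.095.

Emit:
jog_arm:
  offsets:
    - {"trans":[-0.0025,0.0025,0.05]}
    - {"trans":[-0.0025,0.0025,0.075]}
    - {"trans":[-0.0025,0.0025,0.0875]}
    - {"trans":[-0.0025,0.0025,0.095]}
    - {"trans":[-0.0025,0.0025,0.0963]}
    - {"trans":[-0.0025,0.0025,0.0963]}

```text
time_s: 26.12
ee_pos: [0.4431, -0.2834, 0.042]
tool_rot: [[-0.196, 0.981, 0.001], [0.981, 0.196, -0.001], [-0.001, 0.001, -1.0]]
contact_force: [0.6, -0.1, -4.6]
width: 0.0446
grasp_force: 39.9
```

```bash
python3 -c "
from lib import *
goto(.4411,-.2823,.039,.1973)"
```

```text
goto [ 0.0014 -0.0017  0.003 ] [0.001 0.001 0.   ] q7 0.18
```

To row units: 0.003 m / 0.8 = 0.0038, -0.002 m / 0.8 = -0.0025.

Emit:
jog_arm:
  offsets:
    - {"trans":[0.0013,-0.0025,0.0025]}
    - {"trans":[0.0013,-0.0025,0.0038]}
    - {"trans":[0.0013,-0.0025,0.0038]}

```text
time_s: 26.5
ee_pos: [0.4402, -0.2827, 0.039]
tool_rot: [[-0.197, 0.981, -0.0], [0.981, 0.197, -0.0], [-0.0, -0.001, -1.0]]
contact_force: [-1.7, 1.1, 1.9]
width: 0.0447
grasp_force: 39.9
```

Emit:
jog_arm:
  offsets:
    - {}
    - {}
    - {"trans":[0,0,-0.05]}
    - {"trans":[0,0,-0.125]}
    - {"trans":[0,0,-0.15]}
    - {"trans":[0,0,-0.15]}
  aperture: 0.062

```text
time_s: 27.25
ee_pos: [0.4417, -0.2833, 0.16]
tool_rot: [[-0.196, 0.981, 0.004], [0.981, 0.196, -0.002], [-0.003, 0.003, -1.0]]
contact_force: [-0.4, -0.2, -0.5]
width: 0.0619
grasp_force: 0.0
```

```bash
python3 - <<'E'
from lib import *
goto(.6346,.0445,.13,-1.2643)
E
```

```text
goto [0.2836 0.2534 0.03  ] [0.005 0.    1.462] q7 0.3
```

To row units: 0.284 m / 0.8 = 0.355, 0.253 m / 0.8 = 0.3163, 1.462 rad / 6.2832 = 0.2327.

Emit:
jog_arm:
  offsets:
    - {"trans":[0.355,0.3163,0.0375],"rot":[0,0,0.2327]}
    - {"trans":[0.355,0.3163,0.0375],"rot":[0,0,0.2327]}
    - {"trans":[0.355,0.3163,0.0375],"rot":[0,0,0.2327]}
    - {"trans":[0.355,0.3163,0.0375],"rot":[0,0,0.2327]}
    - {"trans":[0.355,0.3163,0.0375],"rot":[0,0,0.2327]}
    - {"trans":[0.355,0.3163,0.0375],"rot":[0,0,0.2327]}
    - {"trans":[0.355,0.3163,0.0375],"rot":[0,0,0.2327]}
    - {"trans":[0.355,0.3163,0.0375],"rot":[0,0,0.2327]}
    - {"trans":[0.355,0.3163,0.0375],"rot":[0,0,0.2327]}
  aperture: 0.08

```text
time_s: 28.38
ee_pos: [0.6318, 0.0457, 0.1266]
tool_rot: [[0.953, 0.304, -0.003], [0.304, -0.953, -0.002], [-0.003, 0.001, -1.0]]
contact_force: [0.4, 0.3, 0.2]
width: 0.0801
grasp_force: 0.0
```

```bash
python3 - <<'E'
from lib import *
goto(.6346,.0445,.028,-1.2643)
d=shot('wrist','w10');b=imaging.search_frame('wrist','sanding_block');print([(np.round(x['bbox']),x['p']) for x in b[:3]])
f,s=fit(d,'sanding_block',b[0]['bbox'],yaws=[-1.26]);print(f,s)
t=shot('top','t10');b=imaging.search_frame('top','block_plane');print([(np.round(x['bbox']),x['p']) for x in b[:3]])
v=np.zeros((400,800,3),np.uint8);w=t['color'][:,:,::-1].copy()
for n,p in dict(block_plane=[.4411,-.2823,.1973,.01]).items():
    for P in M[n]: cv2.polylines(w,[cv2.convexHull(np.round(proj(t,pts(p,P))*16).astype(np.int32))],True,(0,0,255),1,cv2.LINE_AA,4)
v[:,:400]=cv2.resize(w[220:340,395:515],(400,400),interpolation=cv2.INTER_CUBIC)
w=d['color'][:,:,::-1].copy()
for P in M['sanding_block']: cv2.polylines(w,[cv2.convexHull(np.round(proj(d,pts(f,P))*16).astype(np.int32))],True,(0,0,255),1,cv2.LINE_AA,4)
v[:300,400:]=cv2.resize(w,(400,300));cv2.imwrite('pics/c10.png',v)
E
```

```text
goto [0.0026 0.0019 0.0986] [0.001 0.003 0.003] q7 -1.42
[(array([275., 162., 361., 308.]), 0.67)]
[ 0.6362  0.0459 -1.304 ] 0.884
[(array([422., 288., 501., 325.]), 0.98)]
```

View pics/c10.png

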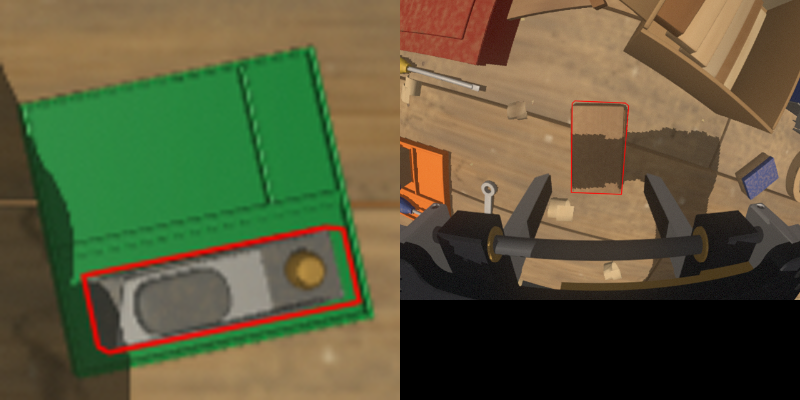

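To row units: 0.098 m / 0.8 = 0.1225, 0.095 m / 0.8 = 0.1188.

```bash
python3 - <<'E'
from lib import *
d=shot('top');c,q=np.cos(.1973),np.sin(.1973)
for n,uv,z in [('front',(497.5,309),.018),('front2',(497.5,309),.03),('rear',(422,306),.015),('rear',(422,306),.035),('wallR',(395+345/3.33,220+190/3.33),.018),('wallL',(395+23/3.33,220+103/3.33),.018)]:
    w=ray(d,uv,z)-[.4877,-.273,0];print(n,np.round([c*w[0]+q*w[1],-q*w[0]+c*w[1]],4))
goto(.6355,.045,.028,-1.28)
E
```

```text
front [-0.0688 -0.0759]
front2 [-0.0671 -0.0714]
rear [-0.0331  0.0751]
rear [-0.031   0.0795]
wallR [-0.0053 -0.0924]
wallL [0.0856 0.0933]
goto [0.0028 0.0011 0.1002] [-0.     0.     0.017] q7 -1.42
```

Emit:
jog_arm:
  offsets:
    - {"trans":[0.0038,0.0025,0.0625]}
    - {"trans":[0.0038,0.0025,0.1]}
    - {"trans":[0.0038,0.0025,0.1188]}
    - {"trans":[0.0038,0.0025,0.1225]}
    - {"trans":[0.0038,0.0025,0.1225]}
  aperture: 0.08

```text
time_s: 29.25
ee_pos: [0.637, 0.0446, 0.0314]
tool_rot: [[0.953, 0.302, 0.002], [0.302, -0.953, 0.0], [0.002, 0.0, -1.0]]
contact_force: [-0.3, 0.3, -0.4]
width: 0.0799
grasp_force: 0.0
```

Emit:
jog_arm:
  offsets:
    - {}
    - {}
    - {}
    - {}
    - {"trans":[0,0,-0.05]}
    - {"trans":[0,0,-0.1125]}
    - {"trans":[0,0,-0.125]}
  aperture: 0.03
  grip_force: 20

```text
time_s: 30.12
ee_pos: [0.6384, 0.0447, 0.1338]
tool_rot: [[0.953, 0.302, 0.006], [0.302, -0.953, 0.0], [0.006, 0.001, -1.0]]
contact_force: [0.9, 0.2, -1.2]
width: 0.0597
grasp_force: 20.0
```

```bash
python3 - <<'E'
from lib import *
c,q=np.cos(.1973),np.sin(.1973);x,y=.0385,.0225
X=.4877+c*x-q*y,-.273+q*x+c*y;print(X);goto(X[0],X[1],.13,.1973)
E
```

```text
(np.float64(0.5210425726863563), np.float64(-0.24338964967017374))
goto [-0.1988  0.2392  0.0029] [ 0.005 -0.004 -1.461] q7 -1.42
```

To row units: 0.239 m / 0.8 = 0.2988, -0.199 m / 0.8 = -0.2488, -1.461 rad / 6.2832 = -0.2325.

Emit:
jog_arm:
  offsets:
    - {"trans":[-0.2488,0.2988,0],"rot":[0,0,-0.2325]}
    - {"trans":[-0.2488,0.2988,0],"rot":[0,0,-0.2325]}
    - {"trans":[-0.2488,0.2988,0],"rot":[0,0,-0.2325]}
    - {"trans":[-0.2488,0.2988,0],"rot":[0,0,-0.2325]}
    - {"trans":[-0.2488,0.2988,0],"rot":[0,0,-0.2325]}
    - {"trans":[-0.2488,0.2988,0],"rot":[0,0,-0.2325]}
    - {"trans":[-0.2488,0.2988,0],"rot":[0,0,-0.2325]}
    - {"trans":[-0.2488,0.2988,0],"rot":[0,0,-0.2325]}
    - {"trans":[-0.2488,0.2988,0],"rot":[0,0,-0.2325]}

```text
time_s: 31.25
ee_pos: [0.5177, -0.2432, 0.1293]
tool_rot: [[-0.194, 0.981, -0.002], [0.981, 0.194, 0.001], [0.002, -0.001, -1.0]]
contact_force: [-0.5, -0.1, 0.3]
width: 0.0597
grasp_force: 20.0
```

```bash
python3 - <<'E'
from lib import *
goto(.521,-.2434,.044,.1973)
E
```

```text
goto [-0.001   0.0033  0.0853] [-0.001 -0.002 -0.002] q7 0.16
```

To row units: 0.086 m / 0.8 = 0.1075, 0.04 m / 0.8 = 0.05.

Emit:
jog_arm:
  offsets:
    - {"trans":[-0.0013,0.0038,0.05]}
    - {"trans":[-0.0013,0.0038,0.0813]}
    - {"trans":[-0.0013,0.0038,0.0975]}
    - {"trans":[-0.0013,0.0038,0.1063]}
    - {"trans":[-0.0013,0.0038,0.1075]}
    - {"trans":[-0.0013,0.0038,0.1075]}
    - {"trans":[-0.0013,0.0038,0.1075]}

```text
time_s: 32.12
ee_pos: [0.5222, -0.2439, 0.0452]
tool_rot: [[-0.195, 0.981, 0.001], [0.981, 0.195, -0.0], [-0.001, 0.001, -1.0]]
contact_force: [0.4, -0.4, 0.3]
width: 0.0597
grasp_force: 20.0
```

```bash
python3 -c "
from lib import *
goto(.521,-.2434,.041,.1973)"
```

```text
goto [ 0.0007 -0.0011  0.0042] [ 0.001  0.001 -0.001] q7 0.09
```

To row units: 0.004 m / 0.8 = 0.005, 0.003 m / 0.8 = 0.0038.

Emit:
jog_arm:
  offsets:
    - {"trans":[0,-0.0013,0.0025]}
    - {"trans":[0,-0.0013,0.0038]}
    - {"trans":[0,-0.0013,0.005]}
    - {"trans":[0,-0.0013,0.005]}

```text
time_s: 32.62
ee_pos: [0.5207, -0.244, 0.0413]
tool_rot: [[-0.196, 0.981, -0.0], [0.981, 0.196, -0.001], [-0.001, -0.0, -1.0]]
contact_force: [-2.2, 1.0, 6.9]
width: 0.0598
grasp_force: 20.0
```

Emit:
jog_arm:
  offsets:
    - {}
    - {}
    - {"trans":[0,0,-0.05]}
    - {"trans":[0,0,-0.125]}
    - {"trans":[-0.0625,0,-0.2]}
    - {"trans":[-0.1375,0,-0.225]}
    - {"trans":[-0.2125,-0.0375,-0.25]}
    - {"trans":[-0.2125,-0.1,-0.25]}
    - {"trans":[-0.2125,-0.1,-0.25]}
  aperture: 0.075

```text
time_s: 33.75
ee_pos: [0.4702, -0.4315, 0.2402]
tool_rot: [[-0.186, 0.982, -0.004], [0.982, 0.186, -0.003], [-0.002, -0.004, -1.0]]
contact_force: [0.2, 0.5, 0.7]
width: 0.0747
grasp_force: 0.0
```

```bash
python3 - <<'E'
from lib import *
t=shot('top','t11');w=t['color'][:,:,::-1].copy()
O=(.474,.347,.0766);G=(.4877,-.273,.1973)
def L(T,x,y,z):c,q=np.cos(T[2]),np.sin(T[2]);return [T[0]+c*x-q*y,T[1]+q*x+c*y,T[2],z]
for n,p in dict(block_plane=L(G,-.0475,0,.01),sanding_block=L(G,.0385,.0225,.01),screw_box=[.506,.379,.0766,.01],blue_tape=[.506,.379,0,.056],short_driver=L(O,-.047,0,.01)).items():
    for P in M[n]: cv2.polylines(w,[cv2.convexHull(np.round(proj(t,pts(p,P))*16).astype(np.int32))],True,(0,0,255),1,cv2.LINE_AA,4)
cv2.imwrite('pics/final.png',cv2.resize(w[140:350,80:530],(800,373),interpolation=cv2.INTER_CUBIC))
print(observe()['width'])
E
```

```text
0.07511276244027959
```

View pics/final.png

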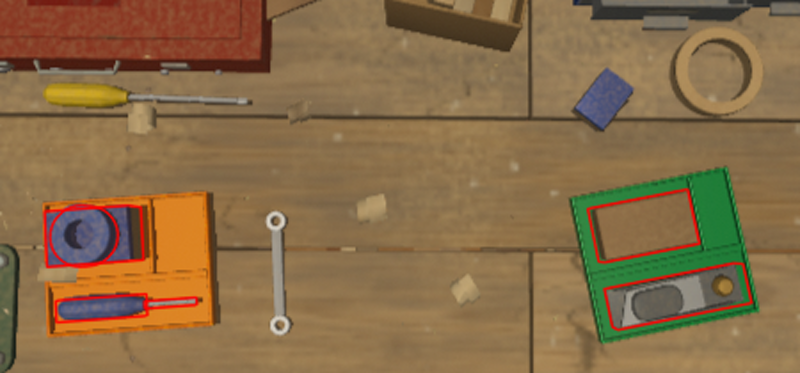

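The final top view shows every part on its target outline: driver (127,305), box and tape (83,233), plane (680,297) and sanding block (645,225). The spanner, yellow driver and tan tape are where they were, so I'm handing in.

```bash
python3 -c "
from cell import r
print(r.job_done())"
```

```text
the job is handed in; nothing more can be done
None
```

Both kits are in their trays and the job is handed in at about 34 s; the last camera view showed all five parts on target and the yellow screwdriver, tan tape and spanner unmoved, but no verdict came back.

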